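Free the ratchet and push down the plate-sealing press

ROBOT

A 7-joint arm with a two-finger parallel gripper is mounted at the origin on the work surface. World frame = base frame: x ahead of the robot, y to its left, z up, the work surface at z = 0. Lengths are in m, angles in rad, forces in N, time in s.
With the tool pointing down it reaches from about 0.35 to 0.9 m from the base axis. Payload 8.1 kg.
Tool frame: the origin (TCP) lies between the finger pads; the fingertips stand 22 mm ahead of it and the grasp point (between the pads) lies 3 mm ahead of it (arm.tip_reach is the distance from the TCP to the fingertips, in m); z points along the fingers, y is the line along which they close (so a half turn about z gives the same grasp; the last joint's range is limited). The gripper opens to 92 mm and grips with 3 to 60 N. Pads are 19 mm wide; open, the fingers measure 130 mm over their backs; the gripper's body (75 mm by 190 mm) begins 47 mm behind the grasp point.
Start: joints at [1.148, 0.434, 0.025, 1.573, -0.012, 1.134, -0.075], TCP at [0.196, -0.593, 0.249] pointing down, gripper open.
Joint ranges: [-2.62, 2.62], [-0.44, 2.09], [-1.27, 1.32], [0.08, 2.57], [-1.32, 4.46], [0.12, 2], [-2.74, 2.74]. Speed limits (rad/s): [2.22, 2.22, 3.01, 3.01, 3.14, 3.14, 3.14].

INTERFACE

Orientations are given as a rotation vector (axis times angle).
In Python, from cell import telemetry, vision, job, arm gives the robot as it stands. The module is installed in compiled form; this text tells all that it offers.
- The arm moves only by the shell command python3 -m creep 'ROWS' [FORCE]. ROWS is text: rows parted by semicolons, each of 7 numbers parted by spaces: the finger opening in cm, from 0 to 9.18, then the shift along the tool's x, y, z in cm, then the turn, a rotation vector about the tool's x, y, z in degrees. A call has 1 to 5 rows; each row is the pose to reach, as a shift and turn from the pose commanded when the call began, along the tool's axes at that moment; what a row does not reach only later rows make up. A row lasts 1/8 s, in which the tool goes at most 62.5 mm and 10.7 degrees, less where a joint would pass 70% of its speed; a pose out of reach is approached as far as the arm can. A call with a gripper value outside its range is refused whole. The fingers move at their own pace and stop on an object; FORCE is the grip in N (left out, the last holds). Time passes only in rows, so rows that repeat a pose let the fingers close. It gives the time, the measured TCP pose, the force, the opening and the grip force at its end, in the units of the state.
- telemetry.observe(): the state, without advancing time (a new reading comes with each control period).
- vision.get_image(name): name is "scene" or "top"; returns the picture (420x560x3 uint8, red, green, blue); there is no depth.
- vision.camera_info(name): a dict with "fov_y" (degrees; the focal length in pixels is half the picture's height over the tangent of half this angle, whatever the lens; pixels are square), "cx", "cy" (the principal point, pixels), "dist_coeffs" ([k1, k2, p1, p2, k3] as OpenCV has them; the pictures are not rectified), "extrinsics" (4x4, takes a point from camera to world coordinates). Camera axes: x right, y down, z forward; pixel columns grow to the right and rows downward; lengths in m; the calibration is good to about 2 mm. A picture is of the moment at which its call begins. camera_info takes no time and is no camera call.
- job.sign_off(): hands the job in; it is judged then, once.
The state is a dict: "clock": time; "joints": joint angles; "dq": joint speeds; "joint_efforts": joint torques, N m; "position": TCP position; "ee_rot": TCP orientation; "force": force on the tool from outside, world axes, zero at the start; "ft_torque": the same for the moment, N m; "width": opening from 0.0 (shut) to 1.0 (fully open); "gripper_force": force on a finger pad.
Only numpy, scipy, OpenCV 4.12 (cv2) and the standard library are available. Lean on these libraries where they do the work, as an engineer would, in place of code of your own. Each camera call takes 0.05 s, during which the arm holds its last target. There are 200 camera calls.

TASK

The bench press holds a PCR plate whose cap mat still stands proud, and its ratchet keeps the lever up. Press down the pawl's thumb paddle until the pawl tips over and stays clear of the ratchet wheel, then push the lever down to its stop so that the platen presses the cap mat fully home. Leave the lever down and the pawl thrown free; only press and push, do not lift the lever or force it past the engaged teeth, and leave everything else on the bench where it is.

Things in the scene. Friction and masses are not known exactly. Their poses are not given: they have to be found in the camera images.
- press: Blue-grey cast press for sealing 96-well plates, fixed: base 210 x 170 x 18 mm, column, overhanging head 60 mm wide (y +-30), top at 190 mm; a square ram at x -40, y 0 (up to 227 mm high) with a platen 84 x 126 mm. Origin on the bench, 10 mm behind the base centre; -x is its front, +y its left. Lever right of the head, ratchet wheel and pawl left.
- shaft (a point): Axis of the shaft (along press y) that carries lever and ratchet wheel, at the lever's middle plane: press x -5, y -56, z 160 mm. The wheel (80 mm dia, 14 teeth) is at press y +48.
- lever (a joint): Lever angle about the shaft, rad; grows as it goes down. The lever points to press -x; its elevation above level is 1.047 - value. 0 top stop, 1.30 bottom stop. Starts at 0.2 to 0.6. Stays where left; 2 to 5 N across the grip move it, 6 to 10 N past 1.08, where the platen meets the cap mat (18 mm of travel per rad). Pawl engaged: it goes down one tooth (0.45) at most, then is blocked.
- lever_grip (a point): Point on the axis of the lever's black rubber grip, 125 mm from the shaft axis. The grip is round, 24 mm dia, from 73 to 165 mm (rounded end) from the shaft axis; inward of it the lever is a steel rod, 14 mm dia. Its axes turn with the lever.
- pawl (a joint): Angle of the throw-over pawl, rad; grows as its paddle is pressed down. 0: nose in a tooth root; up to 0.15 with the nose on a tooth's slope or tip; it starts in this span. Past 0.30 the steel ball weight on top is over centre and the pawl falls on by itself to its stop at 0.75, thrown free, and stays; let go earlier, it drops back into the teeth.
- pawl_paddle (a point): Centre of the top face of the pawl's flat steel thumb paddle, 26 x 26 x 5 mm, in front of the head on the left. At pawl 0 it is 54 mm in front of (press -x) and 17 mm above the pin, sloping up 15 deg to the front; thrown free it is 52 mm in front and 24 mm below the pin. It yields to under 1 N, or up to 5 N if the lever bears on the teeth.
- pawl_pin (a point): Axis of the pawl's pivot pin (along press y) in the pawl's middle plane, press y +48 mm, fixed to the press. A ball weight, 22 mm dia, stands 36 mm from it on top, leaning 18 deg back at pawl 0 and 25 deg to the front when thrown free.
- cap_mat (a joint): How far the cap mat is pressed into the plate, m: 0 standing proud, 0.0042 fully home. The mat is a grey sheet 79 x 121 x 4 mm on the white plate under the platen, its top 46 mm above the bench when proud. Only the platen reaches it.
- vial: Bystander: amber glass vial with black cap, 30 mm dia, 62 mm high, standing left of the press. Origin under its foot.
- reagent: Bystander: white plastic bottle with blue cap, 54 mm dia, 115 mm high, standing right of the press. Origin under its foot.
- marker: Bystander: black marker pen with white cap, 125 mm long, 14 mm thick, lying along its x right of the press. Origin under its middle.
- mouse: Bystander: black computer mouse, about 84 x 60 x 34 mm, on the blue mat to the right. Origin under it.
- tube0: Bystander: clear sample tube with red cap, 12 mm dia (cap 15), 54 mm long, standing in the blue rack to the left. Origin at its foot.
- tube1: Bystander: as tube0.
- tube2: Bystander: as tube0.

How it is judged:
By the outcome, as a careful person would: the job done as asked, in the order asked, and still so for the second after the job is handed in, with the robot touching nothing.
It also fails if it takes over 42 s, if anything falls off the work surface, if the arm or the gripper's body presses on something with over 40 N, if the wrist force passes 120 N, or if a joint passes its speed limit or range.

## Working session

There is one attempt and no reset: what is moved stays moved. The work goes in short steps, Python scripts to look and compute and a shell command to move; the robot and the scene stay as the last step left them, time stands still between calls to the robot, and variables do not carry over. Pictures are saved under pics/ and viewed, at most 10 in all, crops included, and the job is handed in when it is done.

```bash
mkdir -p pics
python3 - <<'E'
from cell import telemetry, vision, job, arm
import cv2, numpy as np
for n in("scene","top"):
    im=vision.get_image(n); cv2.imwrite(f"pics/{n}0.png",cv2.resize(im[:,:,::-1],(800,600),interpolation=cv2.INTER_CUBIC)); np.save(f"{n}0.npy",im)
    c=vision.camera_info(n); print(n,c["fov_y"],c["cx"],c["cy"],c["dist_coeffs"]); print(np.round(c["extrinsics"],4))
s=telemetry.observe(); print({k:np.round(v,3) for k,v in s.items()}, arm.tip_reach)
E
```

```text
scene 49.710186452798304 278.91717217983654 208.03487332082133 [-0.02296359  0.          0.          0.          0.        ]
[[ 0.289   0.6051 -0.7419  1.4727]
 [ 0.9572 -0.1955  0.2134 -0.2649]
 [-0.0159 -0.7718 -0.6357  0.9163]
 [ 0.      0.      0.      1.    ]]
top 48.447101251864716 277.73081508165956 214.8703652612866 [-0.11974734  0.          0.          0.          0.        ]
[[-0.015  -0.9911  0.132   0.4187]
 [-0.9999  0.0144 -0.0061 -0.0133]
 [ 0.0042 -0.1321 -0.9912  1.4019]
 [ 0.      0.      0.      1.    ]]
{'clock': np.float64(0.1), 'joints': array([ 1.148,  0.435,  0.025,  1.574, -0.012,  1.134, -0.075]), 'dq': array([-0.   , -0.003, -0.   , -0.002, -0.001, -0.   ,  0.001]), 'joint_efforts': array([ 3.0000e-03, -6.6913e+01,  9.8800e-01, -3.1515e+01, -6.0000e-02,
        3.7000e-02,  0.0000e+00]), 'position': array([ 0.196, -0.593,  0.248]), 'ee_rot': array([-3.1e+00, -5.0e-01,  1.0e-03]), 'force': array([-0.452,  0.739, -0.29 ]), 'ft_torque': array([ 0.014, -0.016, -0.002]), 'gripper_force': np.float64(0.0), 'width': np.float64(0.999)} 0.022
```

View pics/scene0.png

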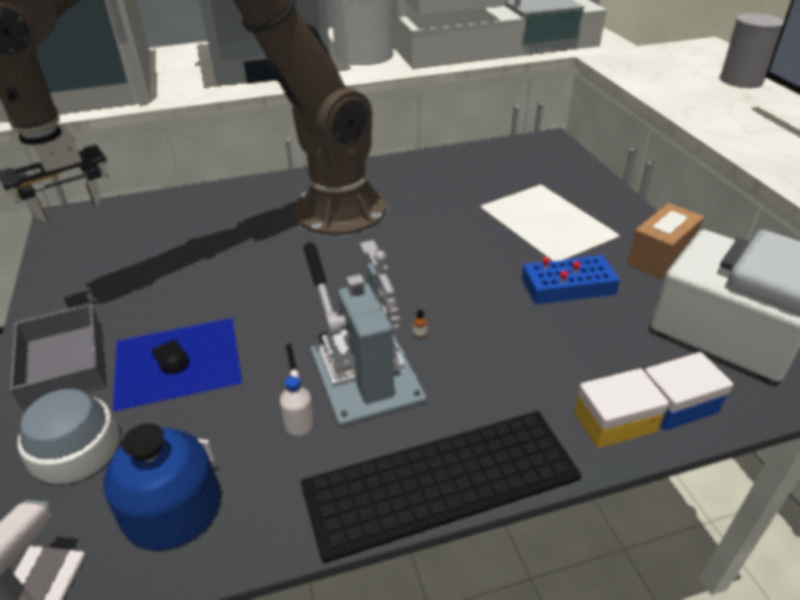

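View pics/top0.png

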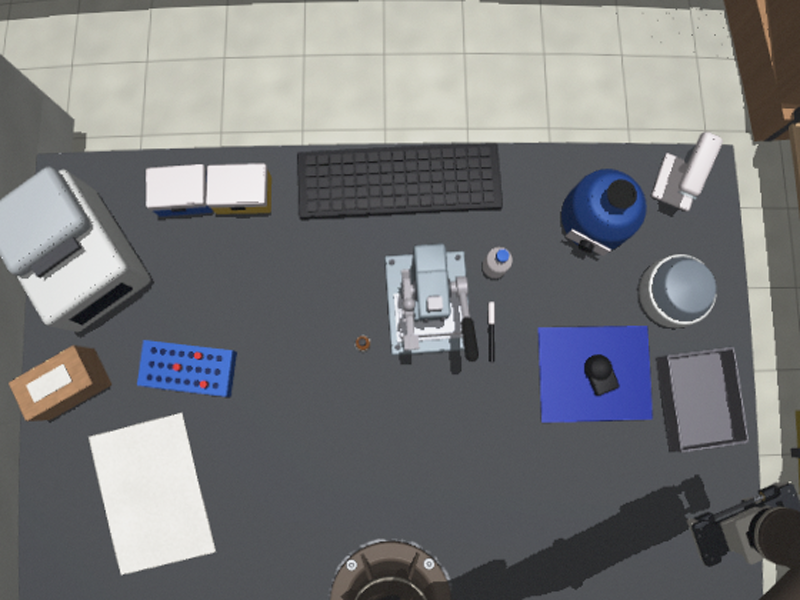

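Scene: press in the middle, (310-425, 240-415), its front towards the robot. Top: base corners at about (386,256), (465,252), (467,352), (391,355), lever grip at (470,340), paddle and pawl at about (407,350). Next, an enlarged crop for precise pixels.

```bash
cat > h.py <<'E'
import numpy as np, cv2
from cell import vision
def cam(n):
    c=vision.camera_info(n); f=210/np.tan(np.radians(c["fov_y"]/2))
    return np.array([[f,0,c["cx"]],[0,f,c["cy"]],[0,0,1]]),np.array(c["dist_coeffs"],float),np.array(c["extrinsics"])
def ray(n,uv):
    K,d,E=cam(n); p=cv2.undistortPoints(np.array([[uv]],float),K,d)[0,0]
    v=E[:3,:3]@[p[0],p[1],1]; return E[:3,3],v/np.linalg.norm(v)
def onz(n,uv,z):
    o,v=ray(n,uv); return o+v*(z-o[2])/v[2]
def tri(a,b):
    (o,v),(q,w)=ray("scene",a),ray("top",b)
    st=np.linalg.lstsq(np.c_[v,-w],q-o,rcond=None)[0]; A=o+v*st[0];B=q+w*st[1]
    return (A+B)/2,np.linalg.norm(A-B)
def proj(n,P):
    K,d,E=cam(n); T=np.linalg.inv(E); return cv2.projectPoints(np.array(P,float).reshape(-1,1,3),cv2.Rodrigues(T[:3,:3])[0],T[:3,3],K,d)[0][:,0]
E
python3 - <<'E'
import numpy as np,cv2
a=np.load("scene0.npy")[160:300,205:305]; b=np.load("top0.npy")[165:265,255:345]
for n,im,k in(("s",a,4),("t",b,6)):
    cv2.imwrite(f"pics/crop_{n}.png",cv2.resize(im[:,:,::-1],None,fx=k,fy=k,interpolation=cv2.INTER_CUBIC))
E
```

```text
(no output)
```

View pics/crop_s.png

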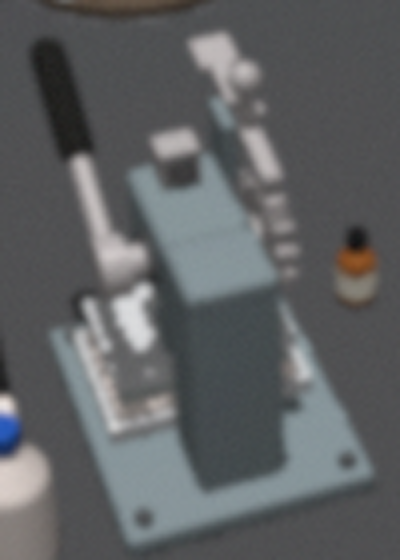

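View pics/crop_t.png

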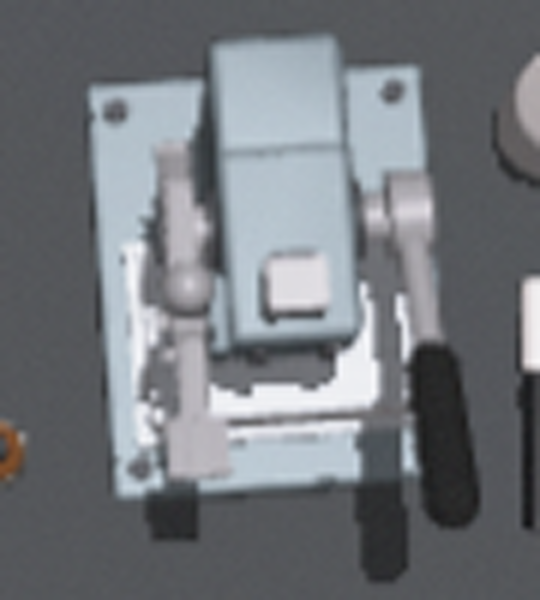

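Scene crop: paddle (214,50), ball (245,75), grip from (75,155) to its end (45,45), base back corners (132,543) and (372,475). Top crop: base corners (90,86), (420,67), (117,497), paddle (198,447), ball (186,290), grip from (433,345) to (457,520). Next, turn these into points.

Run:
```python
from h import *
S=lambda x,y:((x+.5)/4-.5+205,(y+.5)/4-.5+160); T=lambda x,y:((x+.5)/6-.5+255,(y+.5)/6-.5+165)
np.set_printoptions(precision=4,suppress=True)
bl,br,fl=[onz("top",T(*p),.018) for p in((90,86),(420,67),(117,497))]
sl,sr,sf=[onz("scene",S(*p),.018) for p in((372,473),(132,540),(52,335))]
print("top",bl,br,fl,np.linalg.norm(bl-br),np.linalg.norm(bl-fl)); print("scene bl br fr",sl,sr,sf,np.linalg.norm(sl-sr),np.linalg.norm(sr-sf))
# least-squares rigid fit of press pose to corners
L=np.array([[.095,.085],[.095,-.085],[-.115,.085],[.095,.085],[.095,-.085],[-.115,-.085]]); W=np.array([bl,br,fl,sl,sr,sf])[:,:2]
Lc,Wc=L-L.mean(0),W-W.mean(0); H=Lc.T@Wc; th=np.arctan2(H[0,1]-H[1,0],H[0,0]+H[1,1])
R=np.array([[np.cos(th),-np.sin(th)],[np.sin(th),np.cos(th)]]); t=W.mean(0)-R@L.mean(0)
print("yaw deg",np.degrees(th),"origin",t,"res mm",(W-(L@R.T+t))*1000)
for n,a,b in(("paddle",S(214,50),T(198,447)),("ball",S(245,75),T(186,290)),("gripend",S(45,45),T(457,518)),("gripin",S(76,156),T(433,345)),("ram",S(174,140),T(297,284))):
    P,e=tri(a,b); l=R.T@(P[:2]-t); print(n,P,"gap",e,"press",l)
w=lambda x,y,z:np.r_[R@[x,y]+t,z]
print("shaft",w(-.005,-.056,.16))
for q in(.2,.3,.4,.5,.6): 
    el=1.047-q; P=w(-.005-.165*np.cos(el),-.056,.16+.165*np.sin(el)); print(q,P,proj("top",P),proj("scene",P))
print("gripend px",T(457,518),S(45,45))
```

```text
top [0.713  0.0011 0.018 ] [ 0.7206 -0.1657  0.018 ] [ 0.5058 -0.0096  0.018 ] 0.16703159987556426 0.2075129602891383
scene bl br fr [0.7155 0.0001 0.018 ] [ 0.723  -0.1629  0.018 ] [ 0.5226 -0.176   0.018 ] 0.1631641718948679 0.20080036157404849
yaw deg 3.3226285526175947 origin [ 0.6251 -0.0869] res mm [[-2.0143 -2.2834]
 [-4.2935  0.571 ]
 [ 0.3963 -0.8222]
 [ 0.4856 -3.3384]
 [-1.9229  3.3815]
 [ 7.3489  2.4915]]
paddle [ 0.5129 -0.0441  0.2306] gap 0.0005823779615632303 press [-0.1095  0.0493]
ball [ 0.5764 -0.0397  0.2527] gap 0.000548768395020505 press [-0.0459  0.05  ]
gripend [ 0.4812 -0.1509  0.2367] gap 0.001507339260725662 press [-0.1474 -0.0555]
gripin [ 0.5579 -0.148   0.2006] gap 0.000591184365377263 press [-0.0707 -0.057 ]
ram [ 0.583  -0.0886  0.2178] gap 0.0006337102995819512 press [-0.0422  0.0008]
shaft [ 0.6234 -0.1431  0.16  ]
0.2 [ 0.5143 -0.1495  0.2836] [[331.7318 236.0404]] [[216.64   162.5557]]
0.3 [ 0.5025 -0.1502  0.2721] [[331.5882 241.2798]] [[215.9775 163.9304]]
0.4 [ 0.4919 -0.1508  0.2595] [[331.3492 245.965 ]] [[215.4914 165.8739]]
0.5 [ 0.4827 -0.1513  0.2458] [[331.0212 250.0514]] [[215.1793 168.3459]]
0.6 [ 0.4748 -0.1518  0.2313] [[330.6114 253.5068]] [[215.0372 171.3043]]
gripend px (330.75, 250.91666666666669) (215.875, 170.875)
```

Measurements agree with the given sizes: the paddle, lever and ram offsets come within 2 mm in press y. The lever is at about 0.55, and the pawl pin is at press x -0.055, z 0.214. Next, a helper that gives rows for a target fingertip pose, with the tool tilted 15° so that its body stays clear of the ball.

```bash
cat >> h.py <<'E'
from scipy.spatial.transform import Rotation as Ro
from cell import telemetry
YAW=np.radians(3.32); O=np.array([.6251,-.0869,0])
def P2W(x,y,z): return O+Ro.from_euler('z',YAW).apply([x,y,z])
def Rt(tilt): return Ro.from_euler('z',YAW)*Ro.from_euler('y',-np.radians(tilt))*Ro.from_euler('x',np.pi)
def row(tip,tilt):
    s=telemetry.observe(); R0=Ro.from_rotvec(s["ee_rot"]); R1=Rt(tilt)
    tcp=np.array(tip)-R1.apply([0,0,.022])
    return np.r_[R0.inv().apply(tcp-s["position"])*100,np.degrees((R0.inv()*R1).as_rotvec())].round(2)
def st():
    s=telemetry.observe(); R=Ro.from_rotvec(s["ee_rot"]); tip=s["position"]+R.apply([0,0,.022])
    print("t",s["clock"],"tip press",(Ro.from_euler('z',-YAW).apply(tip-O)*1000).round(1),"zax",R.apply([0,0,1]).round(2),"F",np.round(s["force"],1),"w",s["width"],"q",np.round(s["joints"],2))
E
python3 -c "
from h import *
st(); print(row(P2W(-.107,.048,.30),15))"
```

```text
t 0.1 tip press [-457.4 -480.3  226. ] zax [-0.  0. -1.] F [-0.5  0.7 -0.3] w 0.9993399592858472 q [ 1.15  0.44  0.02  1.57 -0.01  1.13 -0.08]
[ 46.97 -42.12  -7.27  -2.04  14.93  14.91]
```

```bash
python3 -m creep '0 0 0 -6 0 0 0; 0 4 -4 -9 0 5 5; 0 8 -8 -9 0 10 10; 0 12 -12 -9 -2 15 15; 0 16 -15 -9 -2 15 15' 10; python3 -c "
from h import *
st(); print(row(P2W(-.107,.048,.30),15))"
```

```text
clock: 0.72
position: [0.3, -0.3988, 0.3384]
ee_rot: [-3.106, -0.081, -0.412]
force: [0.7, 0.4, 0.7]
width: 0.508
gripper_force: 0.0
t 0.725 tip press [-336.9 -292.6  317.1] zax [ 0.26  0.01 -0.97] F [0.7 0.4 0.7] w 0.5084136368411429 q [ 1.04  0.1  -0.07  1.84 -0.25  1.08 -0.45]
[ 21.56 -34.19   7.62   0.06  -0.12  -0.33]
```

```bash
python3 -m creep '0 3 -5 0.5 0 0 0; 0 6 -10 1.5 0 0 0; 0 9 -15 3 0 0 0; 0 12 -20 4 0 0 0; 0 15 -25 5 0 0 0'; python3 -m creep '0 3 -4.5 1 0 0 0; 0 6.3 -9 2 0 0 0; 0 6.3 -9 2 0 0 0;0 6.3 -9 2 0 0 0'; python3 -c "
from h import *
st(); print(row(P2W(-.107,.048,.25),15))
im=vision.get_image('scene')[120:260,205:305]; im2=vision.get_image('top')[165:265,255:345]
cv2.imwrite('pics/c1.png',np.hstack([cv2.resize(im[:,:,::-1],(400,560)),cv2.resize(im2[:,:,::-1],(400,560))]))"
```

```text
clock: 1.35
position: [0.4451, -0.1404, 0.3293]
ee_rot: [-3.106, -0.087, -0.412]
force: [0.4, -1.0, -0.4]
width: 0.013
gripper_force: 0.0
clock: 1.85
position: [0.5051, -0.0488, 0.326]
ee_rot: [-3.106, -0.088, -0.409]
force: [-0.1, 0.6, -0.7]
width: 0.002
gripper_force: 0.0
t 1.85 tip press [-111.8   45.   304.7] zax [ 0.26  0.01 -0.97] F [-0.1  0.6 -0.7] w 0.0019824125849562265 q [ 0.51  0.08 -0.54  1.9   0.04  0.91 -1.55]
[-0.95 -0.3   5.41  0.03 -0.01 -0.06]
```

View pics/c1.png

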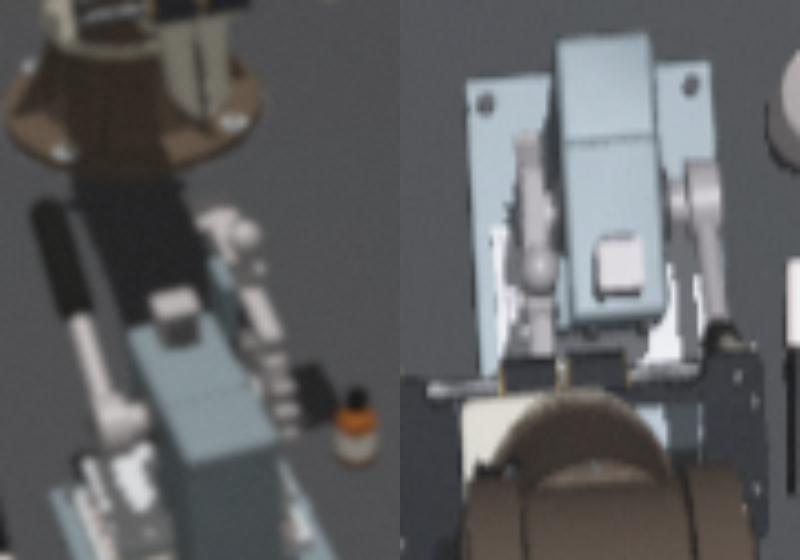

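The closed fingertips show at (203,130) in the scene half, above the paddle at (217,215). The gripper's body reaches over the lever's side, so I cut the tilt to 8° and press 5 mm further left for clearance.

```bash
python3 -c "
from h import *
print(row(P2W(-.108,.053,.25),8))"
```

```text
[-0.77 -0.91  5.43  0.08 -7.05 -0.19]
```

```bash
python3 -m creep '0 -0.8 -0.9 1.5 0 -7 0; 0 -0.8 -0.9 3 0 -7 0; 0 -0.8 -0.9 4.5 0 -7 0; 0 -0.8 -0.9 5.4 0 -7 0; 0 -0.8 -0.9 5.4 0 -7 0'; python3 -c "
from h import *
st(); print(row(P2W(-.108,.053,.235),8),row(P2W(-.108,.053,.205),8))"
```

```text
clock: 2.58
position: [0.5109, -0.0396, 0.2716]
ee_rot: [-3.129, -0.088, -0.22]
force: [0.1, 0.4, 0.9]
width: 0.005
gripper_force: 0.0
t 2.575 tip press [-108.2   53.8  249.8] zax [ 0.14  0.01 -0.99] F [0.1 0.4 0.9] w 0.004564116238162125 q [ 0.45  0.2  -0.55  1.88  0.14  0.95 -1.67]
[-0.19  0.08  1.47  0.02 -0.05 -0.11] [-0.61  0.08  4.44  0.02 -0.05 -0.11]
```

```bash
python3 -m creep '0 -0.2 0 1.2 0 0 0; 0 -0.2 0 1.7 0 0 0; 0 -0.3 0 2.2 0 0 0; 0 -0.4 0 2.7 0 0 0; 0 -0.4 0 3.1 0 0 0'; python3 -m creep '0 -0.1 0 0.4 0 0 0; 0 -0.1 0 0.8 0 0 0; 0 -0.2 0 1.2 0 0 0; 0 -0.2 0 1.5 0 0 0; 0 -0.2 0 1.5 0 0 0';  python3 -c "
from h import *
st()
im=vision.get_image('scene')[120:260,205:305]; im2=vision.get_image('top')[165:265,255:345]
cv2.imwrite('pics/c2.png',np.hstack([cv2.resize(im[:,:,::-1],(400,560)),cv2.resize(im2[:,:,::-1],(400,560))]))"
```

```text
clock: 3.2
position: [0.5118, -0.0392, 0.2408]
ee_rot: [-3.129, -0.088, -0.221]
force: [-0.4, 0.2, -0.0]
width: 0.004
gripper_force: 0.0
clock: 3.82
position: [0.5118, -0.0392, 0.2257]
ee_rot: [-3.129, -0.088, -0.221]
force: [-0.5, 0.0, 0.4]
width: 0.009
gripper_force: 0.0
t 3.825 tip press [-107.2   54.1  203.9] zax [ 0.14  0.01 -0.99] F [-0.5  0.   0.4] w 0.008702874082622422 q [ 0.42  0.25 -0.54  1.95  0.18  0.84 -1.72]
```

View pics/c2.png

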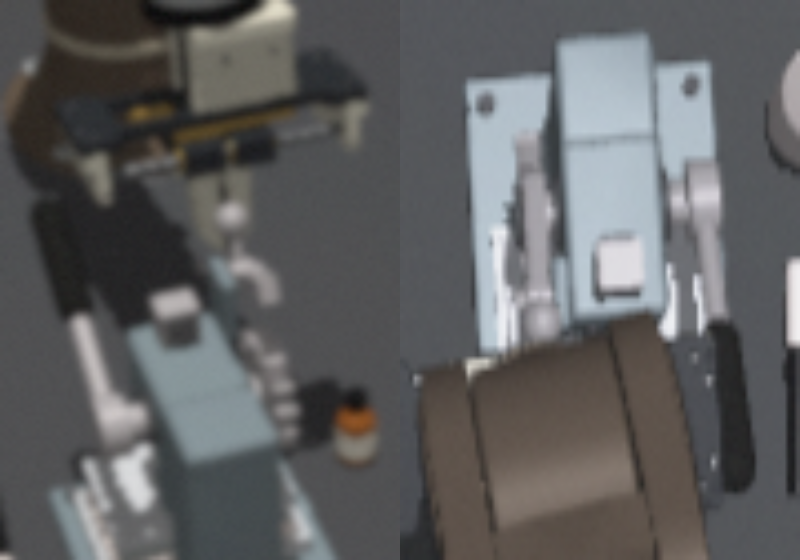

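The ball now leans forward at (232,215), the nose is clear of the wheel and there is no force on the tool: the pawl is thrown. Next, retreat up and go over to the lever.

```bash
python3 -m creep '0 0 0 -3 0 0 0; 0 0 0 -7 0 0 0; 0 0 4 -10 0 3 0; 0 0 8 -10 0 7 0; 0 0 8 -10 0 7 0'; python3 -c "
from h import *
st(); f=lambda r,e,d=0:P2W(-.005-r*np.cos(e)+(.012+d)*np.sin(e),-.056,.16+r*np.sin(e)+(.012+d)*np.cos(e))
for e,d in((.497,.025),(.497,.005),(.25,0),(0,0),(-.253,0)): print(e,row(f(.135,e,d),15))"
```

```text
clock: 4.55
position: [0.5014, -0.1237, 0.3252]
ee_rot: [-3.108, -0.078, -0.413]
force: [-0.3, 0.1, -0.8]
width: 0.004
gripper_force: 0.0
t 4.55 tip press [-119.9  -29.6  304. ] zax [ 0.26  0.01 -0.97] F [-0.3  0.1 -0.8] w 0.004393113619805706 q [ 0.64  0.1  -0.5   1.88 -0.01  0.92 -1.37]
0.497 [ 0.14  2.63  4.92  0.22 -0.14 -0.41]
0.497 [-1.24  2.63  6.36  0.22 -0.14 -0.41]
0.25 [-3.81  2.64  9.22  0.22 -0.14 -0.41]
0 [-5.36  2.64 12.22  0.22 -0.14 -0.41]
-0.253 [-6.13  2.63 15.56  0.22 -0.14 -0.41]
```

```bash
python3 -m creep '0 0 2.6 0 0 0 0; 0 0 2.6 2.5 0 0 0; 0 0 2.6 4.5 0 0 0; 0 -0.5 2.6 5.5 0 0 0; 0 -0.9 2.6 6 0 0 0';  python3 -m creep '0 -0.7 0 0.8 0 0 0; 0 -1.4 0 1.6 0 0 0; 0 -2 0 2.3 0 0 0; 0 -2.6 0 3 0 0 0; 0 -3 0 3.7 0 0 0'; python3 -c "
from h import *
st(); f=lambda r,e,d=0:P2W(-.005-r*np.cos(e)+(.012+d)*np.sin(e),-.056,.16+r*np.sin(e)+(.012+d)*np.cos(e))
for e,d in((.25,0),(0,0),(-.253,0)): print(e,row(f(.135,e,d),15))"
```

```text
clock: 5.18
position: [0.5104, -0.1449, 0.2642]
ee_rot: [-3.106, -0.089, -0.41]
force: [0.3, -0.5, 0.1]
width: 0.003
gripper_force: 0.0
clock: 5.8
position: [0.4913, -0.1466, 0.2207]
ee_rot: [-3.106, -0.087, -0.412]
force: [-0.5, 1.5, 2.0]
width: 0.005
gripper_force: 1.1
t 5.8 tip press [-131.3  -51.9  199.4] zax [ 0.26  0.01 -0.97] F [-0.5  1.5  2. ] w 0.0049411183541295586 q [ 0.65  0.2  -0.48  2.05  0.04  0.66 -1.35]
0.25 [ 0.    0.42 -0.58  0.04 -0.1  -0.09]
0 [-1.55  0.42  2.42  0.04 -0.1  -0.09]
-0.253 [-2.31  0.42  5.75  0.04 -0.1  -0.09]
```

Contact is made but 4 mm off to the left. Lift slightly, correct, and check before going on.

```bash
python3 -m creep '0 0.3 0 -1 0 0 0; 0 0.3 0.4 -1.2 0 0 0; 0 0.3 0.4 -1.2 0 0 0; 0 0.3 0.4 -1.2 0 0 0'; python3 -c "
from h import *
st(); f=lambda r,e,d=0:P2W(-.005-r*np.cos(e)+(.012+d)*np.sin(e),-.056,.16+r*np.sin(e)+(.012+d)*np.cos(e))
for e,d in((.25,0),(0,0),(-.253,0)): print(e,row(f(.135,e,d),15))
im=vision.get_image('scene')[120:260,205:305]; im2=vision.get_image('top')[165:265,255:345]
cv2.imwrite('pics/c3.png',np.hstack([cv2.resize(im[:,:,::-1],(400,560)),cv2.resize(im2[:,:,::-1],(400,560))]))"
```

```text
clock: 6.3
position: [0.4915, -0.1507, 0.2336]
ee_rot: [-3.106, -0.087, -0.412]
force: [0.7, -0.2, -0.3]
width: 0.006
gripper_force: 0.0
t 6.3 tip press [-131.4  -56.   212.3] zax [ 0.26  0.01 -0.97] F [ 0.7 -0.2 -0.3] w 0.005988336817068039 q [ 0.67  0.19 -0.48  2.03  0.03  0.69 -1.33]
0.25 [-0.33  0.    0.67  0.05 -0.1  -0.1 ]
0 [-1.88  0.    3.67  0.05 -0.1  -0.1 ]
-0.253 [-2.64  0.    7.    0.05 -0.1  -0.1 ]
```

View pics/c3.png

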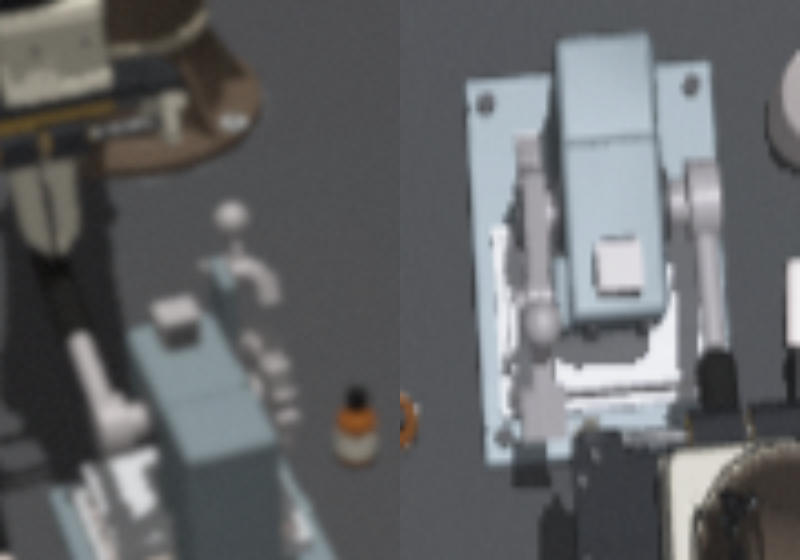

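The pawl stays thrown (ball at (232,215)) and the fingertips at (58,245) are centred over the grip. Push on down along the arc.

```bash
python3 -m creep '0 -0.3 0 0.8 0 0 0; 0 -0.7 0 1.5 0 0 0; 0 -1.1 0 2.2 0 0 0; 0 -1.5 0 2.9 0 0 0; 0 -1.9 0 3.6 0 0 0'; python3 -m creep '0 -0.2 0 0.6 0 0 0; 0 -0.3 0 1.2 0 0 0; 0 -0.5 0 1.8 0 0 0; 0 -0.6 0 2.3 0 0 0; 0 -0.7 0 2.8 0 0 0'; python3 -c "
from h import *
st(); f=lambda r,e,d=0:P2W(-.005-r*np.cos(e)+(.012+d)*np.sin(e),-.056,.16+r*np.sin(e)+(.012+d)*np.cos(e))
for e,d in((0,0),(-.253,0)): print(e,row(f(.135,e,d),15))"
```

```text
clock: 7.02
position: [0.4825, -0.1511, 0.1933]
ee_rot: [-3.106, -0.088, -0.412]
force: [1.8, 0.5, 1.5]
width: 0.005
gripper_force: 1.0
clock: 7.65
position: [0.4832, -0.151, 0.1648]
ee_rot: [-3.106, -0.088, -0.412]
force: [0.7, 0.0, 5.4]
width: 0.006
gripper_force: 2.8
t 7.65 tip press [-139.6  -55.8  143.6] zax [ 0.26  0.01 -0.97] F [0.7 0.  5.4] w 0.006117068509759632 q [ 0.63  0.27 -0.45  2.13  0.1   0.51 -1.38]
0 [ 0.71  0.02 -2.75  0.05 -0.11 -0.08]
-0.253 [-0.06  0.02  0.58  0.05 -0.11 -0.08]
```

```bash
python3 -m creep '0 -0.1 0 0.3 0 0 0; 0 -0.1 0 0.5 0 0 0; 0 -0.1 0 0.6 0 0 0; 0 -0.1 0 0.6 0 0 0'; python3 -m creep '0 0 0 0.1 0 0 0; 0 0 0 0.2 0 0 0; 0 0 0 0.2 0 0 0';python3 -c "
from h import *
st()"
```

```text
clock: 8.15
position: [0.4841, -0.151, 0.1592]
ee_rot: [-3.106, -0.088, -0.413]
force: [-0.0, 0.2, 6.8]
width: 0.004
gripper_force: 3.3
clock: 8.52
position: [0.4843, -0.151, 0.1586]
ee_rot: [-3.107, -0.088, -0.413]
force: [-14.0, 3.1, 33.3]
width: 0.006
gripper_force: 17.8
t 8.525 tip press [-138.5  -55.9  137.4] zax [ 0.26  0.01 -0.97] F [-14.    3.1  33.3] w 0.005787444971537854 q [ 0.62  0.28 -0.44  2.14  0.11  0.49 -1.39]
```

The stop is reached: the force jumped from 7 to 33 N at tip height 137 mm, and 138 was predicted. Retreat clear and check.

```bash
python3 -m creep '0 0 0 -0.5 0 0 0; 0 0 0 -3 0 0 0; 0 0 0 -8 0 0 0; 0 -3 4 -13 0 0 0; 0 -7 8 -15 0 0 0'; python3 -m creep '0 -5 3 0 0 0 0; 0 -9 6 0 0 0 0; 0 -13 9 0 0 0 0; 0 -13 9 0 0 0 0; 0 -13 9 0 0 0 0'; python3 -c "
from h import *
st()
im=vision.get_image('scene')[160:300,205:305]; im2=vision.get_image('top')[165:265,255:345]
cv2.imwrite('pics/c4.png',np.hstack([cv2.resize(im[:,:,::-1],(400,560)),cv2.resize(im2[:,:,::-1],(400,560))]))
for r in(.073,.16): 
  e=-.253;P=P2W(-.005-r*np.cos(e),-.056,.16+r*np.sin(e))
  print(((proj('scene',P)-[205,160])*4).round(),((proj('top',P)-[255,165])*[400/90,5.6]+[400,0]).round())"
```

```text
clock: 9.15
position: [0.3855, -0.2339, 0.2845]
ee_rot: [-3.107, -0.092, -0.416]
force: [0.8, -1.4, -0.3]
width: 0.006
gripper_force: 0.0
clock: 9.78
position: [0.2654, -0.3297, 0.2484]
ee_rot: [-3.105, -0.087, -0.41]
force: [-0.5, 0.1, 0.6]
width: 0.007
gripper_force: 0.0
t 9.775 tip press [-367.5 -221.6  227.1] zax [ 0.26  0.02 -0.97] F [-0.5  0.1  0.6] w 0.006843210333750076 q [ 1.18  0.06 -0.25  2.12 -0.28  0.84 -0.4 ]
[[ 83. 220.]] [[708. 344.]]
[[ 55. 171.]] [[716. 520.]]
```

View pics/c4.png

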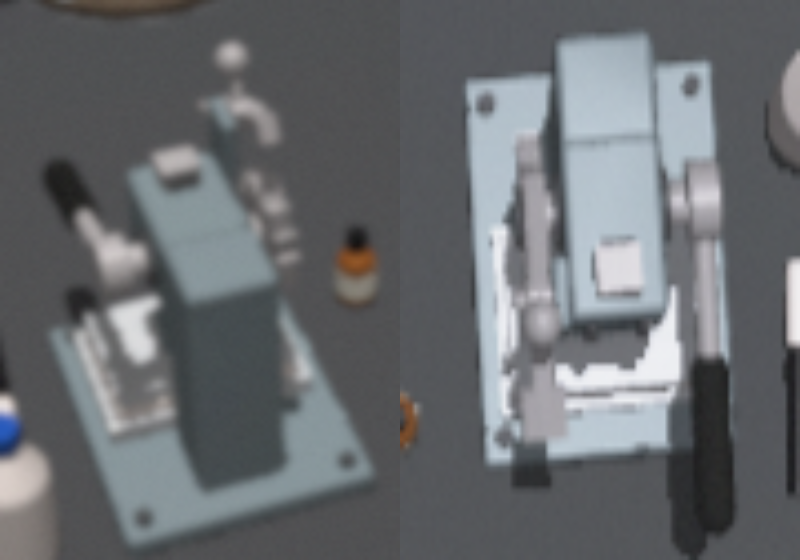

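The lever is at its bottom stop: grip from about (83,218) to (57,168), against a predicted (83,220) to (55,171). The pawl is still thrown, with its ball at (232,55), and nothing else has moved.

```bash
python3 -c "
from cell import job; print(job.sign_off())"
```

```text
the job is handed in; nothing more can be done
None
```

I threw the pawl free, then pushed the lever down to its stop, where the force rose to 33 N; the cap mat itself is hidden under the platen, so that it is fully home follows from the lever's position. The job was handed in at about 10 s.

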